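# Take the pump out of service at its console and hang the warning sign

## Robot

A 7-joint arm with a two-finger parallel gripper is mounted at the origin on the work surface. World frame = base frame: x ahead of the robot, y to its left, z up, the work surface at z = 0. Lengths are in mm, angles in rad, forces in N, time in s.
With the tool pointing down it reaches from about 400 to 875 mm from the base axis. Payload 4.4 kg.
Tool frame: the origin (TCP) lies at the very end of the fingers, on their centre line; the grasp point (between the pads) lies 19 mm behind it; z points along the fingers, y is the line along which they close (so a half turn about z gives the same grasp; the last joint's range is limited). The gripper opens to 85 mm and grips with 20 to 120 N. Pads are 22 mm wide; open, the fingers measure 114 mm over their backs; the gripper's body (76 mm by 85 mm) begins 54 mm behind the grasp point. The pads swing forward as they close: fully open they stand 13 mm farther back than shut.
Start: joints at [-1.343, 0.628, 0.038, 1.517, -0.027, 0.996, -0.02], TCP at [188.209, 622.17, 193.613] pointing down, gripper open.
Joint ranges: [-3.06, 3.06], [-0.37, 2.12], [-1.25, 1.32], [0.18, 2.47], [-1.1, 4.24], [0.23, 1.98], [-2.94, 2.94]. Speed limits (rad/s): [2.57, 2.57, 3.14, 3.14, 3.14, 3.14, 3.14].

## Interface

Orientations are given as [roll, pitch, yaw] about the fixed x, y, z axes, in that order (R = Rz(yaw) Ry(pitch) Rx(roll)).
In Python, from cell import status, get_image, ctrl, models gives the robot as it stands.
- The arm moves only by the shell command python3 -m handwheel 'ROWS' [OPENING]. ROWS is JSON, a list of rows, each an object with "delta_pos": the shift along the world's x, y, z in cm, a list of three; "yaw": the turn about the world's z in rad. A call has 1 to 10 rows; each row shifts and turns the commanded pose from where the row before left it; what a row does not reach is not made up. A row lasts 1/12 s, in which the tool goes at most 41.7 mm and 7.16 degrees, less where a joint would pass 70% of its speed; a pose out of reach is approached as far as the arm can. A call is refused whole if a number of a shift passes 4.17 or a number of a turn 0.125, either way. A call with a gripper value outside its range is refused whole. OPENING is the opening, from -1 (shut) to 1 (fully open), set as the call begins (- or left out, the last holds). The fingers move at their own pace and stop on an object; the grip force is fixed at half the most. Time passes only in rows, so rows that do not move let the fingers close. It gives the time, the measured TCP pose, the force, the opening and the grip force at its end, in the units of the state.
- status.read_state(): the state, without advancing time (a new reading comes with each control period).
- get_image(name): name is "scene" or "side" or "wrist"; returns a dict with "color" (400x640x3 uint8, red, green, blue), "z_map" (400x640 float32, mm along the optical axis (not along the pixel's ray), 0 where there is no reading), "fx", "fy", "cx", "cy" (pixels), "k1" (the pictures are not rectified: a ray, as slopes to the right and down, at radius r is drawn at 1 + k1 r^2 times it, then the intrinsics apply), "position" and "rotation" of the camera in the world; the wrist camera has in their place "hand_eye" (4x4, takes a point from camera to tool coordinates, whose origin is the TCP and whose axes are the flange's). Camera axes: x right, y up, looking along -z (the intrinsics and any distortion apply to the point x, -y, -z); pixel columns grow to the right and rows downward; lengths in mm; the calibration is good to about 2 mm. A picture is of the moment at which its call begins: read the wrist's pose just before it.
- ctrl.finish_job(): hands the job in; it is judged then, once.
Trained networks look in a picture, given as the dict that the camera call returned (one of the last four; its "shot" number tells which), for a name from the list of things; names that differ only in an ending like _2 or _b are one class to them, and where a whole thing is asked for, a point or a joint stands for the part that bears it (a point fixed in the world has none). Each returns a list of dicts, best first, with "score" (0 to 1); they miss things now and then, are a little off and sometimes report something else, mostly with a low value. They report only what shows in the picture. A call takes as long as a camera call. They do not tell look-alikes from the thing itself.
- models.boxes_of(picture, name): "rect" ([left, top, right, bottom] in pixels, round what is visible of it).
The state is a dict: "clock": time; "qpos": joint angles; "qd": joint speeds; "tau": joint torques, N m; "eef_pos": TCP position; "tool_rot": TCP orientation; "force": force on the tool from outside, world axes, zero at the start; "torque": the same for the moment, N m; "width": finger opening in mm; "gripper_force": force on a finger pad.
Only numpy, scipy, OpenCV 4.12 (cv2) and the standard library are available. Lean on these libraries where they do the work, as an engineer would, in place of code of your own. Each camera call takes 0.05 s, during which the arm holds its last target. There are 200 camera calls.

## Task

Take the pump out of service: first turn the black selector on the sloped console clockwise until its white pointer clicks in at the red mark, without running past it and without pressing the emergency stop. Then pick up the yellow warning sign and hang it astride the barrier rail, square to the bar and hanging free beside the blue sign, and let go. Leave the blue sign on the rail and everything else on the table where it is.

Things in the scene. Friction and masses are not known exactly. Their poses are not given: they have to be found in the camera images.
- console: Grey console with a white sloped top, fixed to the table, footprint 180 (x) x 260 (y) mm. Origin: centre of its underside. Its front (-x side) is 60 mm high, its back 186 mm: the top slopes at 35 degrees, facing up and towards -x (normal in the console frame: [-0.574, 0, 0.819]).
- selector (a joint): Rotation of the selector in rad, growing clockwise as seen looking at the sloped top. Detents (clicks) at 0, 0.70, 1.40 and 2.10; the red mark is at 1.40, the white dots are the other three. End stops just beyond 0 and 2.10; turning takes about 0.2 N m.
- selector_grip (a point): Point to grip on the selector's axis, 34 mm above the 130 x 130 mm yellow dial plate (4 mm thick) on the sloped top. Its frame turns with the selector: z outward along the axis (normal to the slope), x along the black grip bar to its white pointer end. Bar: 72 mm long (x), 16 mm thick (y), from 23 mm below to 14 mm above this point (z); under it a disc 72 mm across, 9 mm thick.
- red_mark (a point): The red mark (20 x 11 mm) on the yellow dial plate, 53 mm from the selector's axis; the pointer must point at it. Its frame: z normal to the sloped top, x up the slope.
- estop (a joint): Red mushroom push button 38 mm across on the sloped top, left of the selector (115 mm to +y and 30 mm down the slope from its axis), about 30 mm high; value is its travel in m, 0 released, 0.006 pressed. Must not be pressed.
- warning_sign: Yellow warning sign, black markings, loose, about 0.2 kg: a rigid saddle (upside-down U), 100 mm wide (y), 110 mm high, standing on its two legs on the table, open below and at both ends; walls 4 mm. Origin: centre of its underside, z up. Upper 50 mm: upright faces at x = +-18 mm (28 mm gap inside); below that the legs flare to x = +-36 mm at the foot.
- sign_seat (a point): Centre of the underside of the yellow sign's top bridge, 106 mm above its origin: this rests on the bar when it hangs.
- rail: Barrier rail fixed to the table: steel bar 16 mm in diameter, 340 mm long along its y axis, axis 150 mm above the table, on a round post (20 mm in diameter, foot 64 mm in diameter) at each end. Origin: on the table under the bar's middle.
- rail_mid (a point): Middle of the bar, on its axis; y along the bar, z up.
- blue_sign: Blue saddle sign already hanging on the rail, same section as the yellow one, but 80 mm wide (y) and 100 mm high; origin: centre of its underside. Its top lies 12 mm above the bar's axis. Stays where it hangs.
- jar: Amber jar, 66 mm in diameter, 140 mm high, loose; origin: centre of its underside. Bystander.
- mug: Blue mug, 76 mm in diameter, 90 mm high, with its handle at +y, loose; origin: centre of its underside. Bystander.
- multimeter: Orange hand multimeter lying flat, 130 (x) x 75 (y) x 36 mm, loose; origin: centre of its underside. Bystander.
- bottle: White bottle with red cap, 72 mm in diameter, 190 mm high, loose; origin: centre of its underside. Bystander.
- wrench: Steel wrench lying on the table behind, loose. Bystander.
- case: Green tool case with a black band, 90 (x) x 130 (y) x 55 mm, behind the rail, loose; origin: centre of its underside. Bystander.
Not all that is in view belongs to the job. Of the things shaped like the warning_sign, the yellow one is meant.

How it is judged:
By the outcome, as a careful person would: the job done as asked, in the order asked, and still so for the second after the job is handed in, with the robot touching nothing.
It also fails if it takes over 53 s, if anything falls off the work surface, if the arm or the gripper's body presses on something with over 40 N, if the wrist force passes 120 N, or if a joint passes its speed limit or range.

## Working session

There is one attempt and no reset: what is moved stays moved. The work goes in short steps, Python scripts to look and compute and a shell command to move; the robot and the scene stay as the last step left them, time stands still between calls to the robot, and variables do not carry over. Pictures are saved under pics/ and viewed, at most 10 in all, crops included, and the job is handed in when it is done.

```bash
ls; mkdir -p pics; cat > h.py <<'E'
import numpy as np, cv2
from scipy.spatial.transform import Rotation as R
from cell import status, get_image, ctrl, models
def shot(n):
    s=status.read_state(); p=get_image(n); p['name']=n
    if 'hand_eye' in p and n=='wrist':
        T=np.eye(4);T[:3,:3]=R.from_euler('xyz',s['tool_rot']).as_matrix();T[:3,3]=s['eef_pos']
        p['T']=T@np.array(p['hand_eye'])
    else:
        T=np.eye(4);rot=np.array(p['rotation']);T[:3,:3]=rot if rot.shape==(3,3) else R.from_euler('xyz',rot).as_matrix();T[:3,3]=p['position'];p['T']=T
    return p
def ray(p,u,v):
    K=np.array([[p['fx'],0,p['cx']],[0,p['fy'],p['cy']],[0,0,1.]])
    a=cv2.undistortPoints(np.array(np.stack([u,v],-1),float).reshape(-1,1,2),K,np.array([p['k1'],0,0,0.])).reshape(-1,2)
    return np.c_[a[:,0],-a[:,1],-np.ones(len(a))]
def cloud(p):
    v,u=np.mgrid[0:400,0:640]; d=ray(p,u.ravel(),v.ravel())*p['z_map'].reshape(-1,1)
    w=d@p['T'][:3,:3].T+p['T'][:3,3]; w[p['z_map'].ravel()<=0]=np.nan
    return w.reshape(400,640,3)
def save(p,f): cv2.imwrite('pics/'+f+'.png',p['color'][:,:,::-1])
E
python3 - <<'E'
from h import *
import pickle
print(status.read_state())
for n in ['scene','side']:
    p=shot(n); save(p,n+'0'); pickle.dump(p,open(n+'.pkl','wb')); print(n,p['position'],p['rotation'],p['fx'],p['k1'])
    for o in ['console','selector','estop','warning_sign','rail','blue_sign','jar','mug','multimeter','bottle','case']:
        print(o,[(np.round(b['rect']).tolist(),round(b['score'],2)) for b in models.boxes_of(p,o)[:3]])
E
```

```text
pics
{'clock': 0.0, 'qpos': array([-1.3427976 ,  0.6293583 ,  0.03842132,  1.51834035, -0.02700713,
        0.99630887, -0.01996159]), 'qd': array([-1.46406506e-04, -6.88319721e-04, -9.18150697e-05, -8.90737781e-04,
        6.04239811e-05, -1.76272942e-03,  7.32924586e-04]), 'tau': array([ 3.04710147e-04, -5.63401723e+01,  1.22659508e+00, -1.93440878e+01,
        1.11251447e-02,  1.03376553e-02, -1.25364870e-06]), 'eef_pos': array([187.99321934, 621.50317061, 192.68973426]), 'tool_rot': array([-3.13969504e+00,  7.03012518e-06,  2.84784578e+00]), 'force': array([-0.25424862,  1.2772033 ,  0.15421948]), 'torque': array([-0.01232569, -0.0238384 ,  0.0066272 ]), 'gripper_force': 0.0, 'width': 85.19456868823865}
scene [1305.91594577 -388.21772275  677.61096193] [1.00694373 0.01308158 1.18763987] 404.29979177312856 -0.10622849850600995
console [([386.0, 181.0, 517.0, 275.0], 0.56)]
selector [([420.0, 183.0, 448.0, 206.0], 0.75)]
estop []
warning_sign [([404.0, 146.0, 438.0, 186.0], 0.97), ([354.0, 143.0, 393.0, 183.0], 0.82), ([374.0, 165.0, 409.0, 206.0], 0.59)]
rail [([207.0, 203.0, 363.
[... 458 characters left out ...]
 490.1492026756412 -0.1087350529957047
console [([275.0, 176.0, 294.0, 222.0], 0.69), ([271.0, 130.0, 349.0, 203.0], 0.55)]
selector [([298.0, 147.0, 320.0, 167.0], 0.58)]
estop [([280.0, 150.0, 290.0, 159.0], 0.59)]
warning_sign [([197.0, 178.0, 232.0, 214.0], 0.88), ([243.0, 167.0, 270.0, 210.0], 0.66), ([211.0, 164.0, 241.0, 193.0], 0.61)]
rail [([322.0, 180.0, 390.0, 263.0], 0.98)]
blue_sign [([324.0, 177.0, 350.0, 214.0], 0.88)]
jar [([276.0, 176.0, 296.0, 219.0], 0.6)]
mug [([293.0, 219.0, 317.0, 254.0], 0.77), ([301.0, 144.0, 322.0, 165.0], 0.65)]
multimeter [([282.0, 254.0, 330.0, 289.0], 0.78)]
bottle [([376.0, 232.0, 405.0, 292.0], 0.67)]
case [([401.0, 234.0, 448.0, 275.0], 0.69)]
```

```bash
python3 - <<'E'
import cv2
a=cv2.imread('pics/scene0.png')[120:370,120:540];b=cv2.imread('pics/side0.png')[110:310,180:460]
a=cv2.resize(a,(780,464),interpolation=3);b=cv2.resize(b,(780,557),interpolation=3)
cv2.imwrite('pics/a1.png',a);cv2.imwrite('pics/b1.png',b)
E
```

```text
(no output)
```

View pics/a1.png

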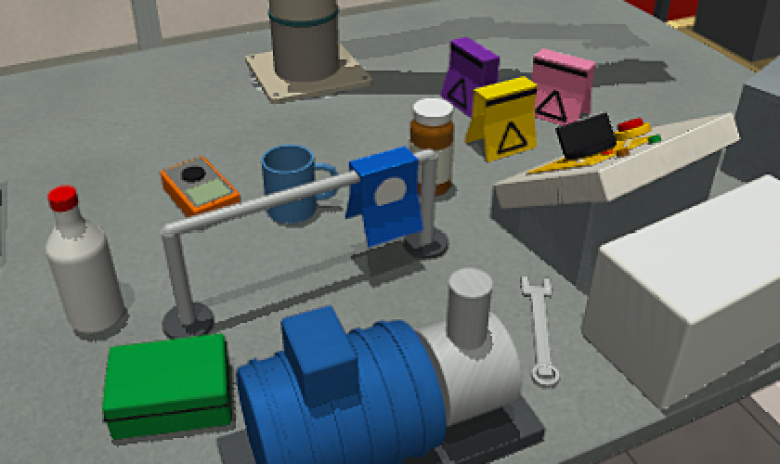

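View pics/b1.png

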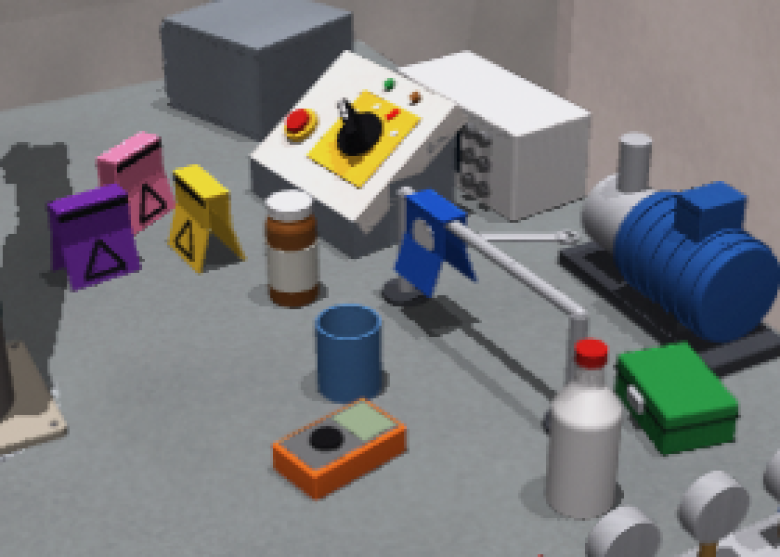

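The scene shows the yellow sign at crop (505,120) between the jar and the look-alikes (purple and pink). The blue sign hangs at the rail's +y end. In the side view the selector's pointer is at (345,105), the red mark at (392,114) and the e-stop at (298,122). Next I'll measure from the clouds.

```bash
python3 - <<'E'
from h import *
import pickle
P={n:pickle.load(open(n+'.pkl','rb')) for n in ['scene','side']}
def hsv(p): return cv2.cvtColor(p['color'],cv2.COLOR_RGB2HSV)
for n,p in P.items():
    c=cloud(p);h=hsv(p);H,S,V=[h[...,i].astype(int) for i in range(3)]
    print(n)
    def rep(nm,m,box=None):
        if box: b=np.zeros_like(m);b[box[1]:box[3],box[0]:box[2]]=1;m=m&b
        w=c[m&~np.isnan(c[...,0])]
        if len(w)>3: print(nm,len(w),'lo',np.round(np.percentile(w,3,0)),'med',np.round(np.median(w,0)),'hi',np.round(np.percentile(w,97,0)))
        return w
    yel=(H>20)&(H<32)&(S>150)&(V>80)
    bx={'scene':dict(sign=(370,155,412,210),dial=(400,170,480,220),blue=(305,195,352,256),rail=(205,200,310,250),jar=(340,168,368,228),mug=(262,195,303,243),mm=(200,203,252,236),bot=(138,217,187,302),case=(172,297,249,361)),
        'side':dict(sign=(240,165,272,212),dial=(285,140,335,180),blue=(322,175,352,216),rail=(345,185,395,225),jar=(273,177,298,222),mug=(291,217,319,256),mm=(280,252,332,291),bot=(374,230,407,294),case=(399,232,450,277))}[n]
    w=rep('sign',yel,bx['sign'])
    t=w[w[:,2]>103]; print(' top',len(t),t.min(0).round(),t.max(0).round()); 
    if len(t)>5: print(cv2.minAreaRect(t[:,:2].astype(np.float32)))
    w=rep('dial',yel,bx['dial'])
    A=np.c_[w[:,:2],np.ones(len(w))];s=np.linalg.lstsq(A,w[:,2],rcond=None)[0];nn=np.array([-s[0],-s[1],1]);print(' normal',nn/np.linalg.norm(nn),s)
    rep('red',((H<6)|(H>174))&(S>150)&(V>100),bx['dial'])
    rep('bl',(V<60),bx['dial'])
    w=rep('blue',(H>108)&(H<125)&(S>180),bx['blue'])
    t=w[w[:,2]>150];print(' top',t.min(0).round(),t.max(0).round(),cv2.minAreaRect(t[:,:2].astype(np.float32)))
    w=rep('rail',(c[...,2]>147)&(S<60),bx['rail'])
    if len(w)>5:
        q=np.polyfit(w[:,1],w[:,0],1);print(' line x=',q,'y',w[:,1].min(),w[:,1].max(),'z',w[:,2].max())
    for k in ['jar','mug','mm','bot','case']: rep(k,(c[...,2]>15),bx[k])
    m=(S<30)&(V>150)&(c[...,2]>50)
    rep('console white',m,(380,150,520,280) if n=='scene' else (268,125,350,205))
E
```

```text
scene
sign 1114 lo [365. 166.   4.] med [407. 204.  60.] hi [424. 263. 112.]
 top 227 [368. 165. 105.] [413. 266. 114.]
((389.7396240234375, 214.67349243164062), (39.9168586730957, 103.13494110107422), 4.442183971405029)
dial 538 lo [403. 142.   7.] med [597. 246. 110.] hi [688. 318. 163.]
 normal [-0.36706742 -0.05393305  0.92862949] [ 3.95278660e-01  5.80781196e-02 -1.29899600e+02]
red 47 lo [573. 193. 122.] med [589. 305. 128.] hi [670. 325. 156.]
bl 672 lo [341. 169.  11.] med [618. 204. 149.] hi [654. 350. 172.]
blue 61 lo [ 557. -123.   64.] med [ 603. -101.   97.] hi [622. -41. 163.]
 top [ 567. -123.  150.] [603. -42. 163.] ((585.7269897460938, -81.68807983398438), (34.0663948059082, 80.31307983398438), 2.857797861099243)
rail 737 lo [ 590. -356.  148.] med [ 602. -253.  156.] hi [ 613. -135.  160.]
 line x= [-7.94492895e-02  5.82107096e+02] y -363.25429523033625 -122.06989828306541 z 161.42887736222883
jar 1209 lo [423. -50.  22.] med [479.  35. 116.] hi [600.  84. 159.]
mug 1166 lo [ 389. -231.   19.] med [ 453. -168.   78.] hi [ 603. -111.  159.]
mm 941 lo [ 297. -329.   2
[... 972 characters left out ...]
046512603759766, 82.63214111328125), 4.773627281188965)
rail 249 lo [ 585. -358.  147.] med [ 597. -262.  154.] hi [ 608. -146.  159.]
 line x= [-6.81278863e-02  5.79334261e+02] y -363.397155664734 -130.08745472409328 z 160.4979629756043
jar 778 lo [421.  17.  19.] med [448.  31.  76.] hi [553. 227. 140.]
mug 695 lo [ 389. -208.   19.] med [ 419. -188.   62.] hi [ 459. -130.   89.]
mm 865 lo [ 290. -335.   17.] med [ 347. -301.   34.] hi [ 415. -252.   41.]
bot 1404 lo [ 508. -498.   20.] med [ 532. -478.   97.] hi [ 685. -344.  187.]
case 1361 lo [ 559. -493.   16.] med [ 708. -409.   51.] hi [ 848. -327.  110.]
console white 1894 lo [456.  38.  61.] med [646. 258. 137.] hi [861. 373. 181.]
```

```bash
python3 -m handwheel '[{"delta_pos":[2.4,-2.6,1.2],"yaw":-0.075},{"delta_pos":[2.4,-2.6,1.2],"yaw":-0.075},{"delta_pos":[2.4,-2.6,1.2],"yaw":-0.075},{"delta_pos":[2.4,-2.6,1.2],"yaw":-0.075},{"delta_pos":[2.4,-2.6,1.2],"yaw":-0.075},{"delta_pos":[2.4,-2.6,1.2],"yaw":-0.075},{"delta_pos":[2.4,-2.6,1.2],"yaw":-0.075},{"delta_pos":[2.4,-2.6,1.2],"yaw":-0.075}]'; python3 -m handwheel '[{"delta_pos":[2.4,-2.6,1.2],"yaw":-0.075},{"delta_pos":[2.4,-2.6,1.2],"yaw":-0.075},{"delta_pos":[2.4,-2.6,1.2],"yaw":-0.075},{"delta_pos":[2.4,-2.6,1.2],"yaw":-0.075},{"delta_pos":[2.4,-2.6,1.2],"yaw":-0.075},{"delta_pos":[2.4,-2.6,1.2],"yaw":-0.075},{"delta_pos":[2.4,-2.6,0],"yaw":-0.075},{"delta_pos":[0,0,0],"yaw":-0.075},{"delta_pos":[0,0,0]},{"delta_pos":[0,0,0]}]' -1
python3 - <<'E'
from h import *
import pickle
p=shot('wrist');print(p['T'].round(2),p['fx']);save(p,'w1');pickle.dump(p,open('w1.pkl','wb'))
for o in ['selector','estop','red_mark']: print(o,models.boxes_of(p,o)[:2])
E
```

```text
clock: 1.87
eef_pos: [381.1, 412.8, 290.4]
tool_rot: [3.141, -0.0, 2.244]
force: [1.0, 0.8, -0.4]
width: 85.2
gripper_force: 0.0
[[ 7.8000e-01 -5.9000e-01 -2.0000e-01  3.3169e+02]
 [ 6.2000e-01  7.4000e-01  2.5000e-01  4.7564e+02]
 [-0.0000e+00 -3.1000e-01  9.5000e-01  4.7139e+02]
 [ 0.0000e+00  0.0000e+00  0.0000e+00  1.0000e+00]] 351.28963064824364
selector []
estop [{'rect': [378.8, 306.0, 414.1, 338.8], 'score': 0.64}]
red_mark [{'rect': [323.2, 298.4, 419.9, 390.8], 'score': 0.72}]schema error: expected keys delta_pos, yaw
```

View pics/w1.png

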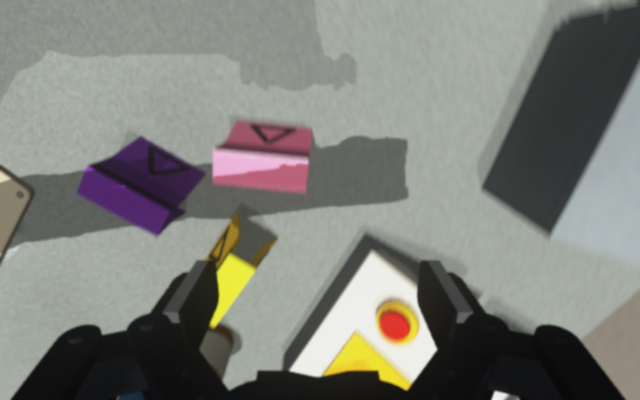

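The wrist picture shows the sign at (235,285), the e-stop at (396,322) and the dial only in part at the bottom edge. I'll carry on over the console.

```bash
python3 -m handwheel '[{"delta_pos":[2.4,-2.9,0.7],"yaw":-0.066},{"delta_pos":[2.4,-2.9,0.7],"yaw":-0.066},{"delta_pos":[2.4,-2.9,0.7],"yaw":-0.066},{"delta_pos":[2.4,-2.9,0.7],"yaw":-0.066},{"delta_pos":[2.4,-2.9,0.7],"yaw":-0.066},{"delta_pos":[2.4,-2.9,0.7],"yaw":-0.066},{"delta_pos":[2.4,-2.9,0.7],"yaw":-0.066},{"delta_pos":[2.4,-2.9,0.7],"yaw":-0.066},{"delta_pos":[2.4,-2.9,0.7],"yaw":-0.066},{"delta_pos":[0,0,0],"yaw":0}]' -1; python3 -m handwheel '[{"delta_pos":[0,0,0],"yaw":0},{"delta_pos":[0,0,0],"yaw":0},{"delta_pos":[0,0,0],"yaw":0}]'
python3 - <<'E'
from h import *
import pickle
p=shot('wrist');print(p['T'].round(2),p['fx']);save(p,'w2');pickle.dump(p,open('w2.pkl','wb'))
for o in ['selector','estop','red_mark']: print(o,models.boxes_of(p,o)[:2])
E
```

```text
clock: 2.9
eef_pos: [600.5, 145.9, 353.2]
tool_rot: [3.138, 0.006, 1.643]
force: [-0.7, -1.4, 0.6]
width: 0.0
gripper_force: 0.0
clock: 3.15
eef_pos: [595.0, 156.0, 351.8]
tool_rot: [-3.14, -0.001, 1.658]
force: [-1.0, -1.0, 0.1]
width: -0.0
gripper_force: 0.0
[[ 1.0000e+00 -8.0000e-02 -3.0000e-02  5.8926e+02]
 [ 9.0000e-02  9.5000e-01  3.1000e-01  2.3610e+02]
 [-0.0000e+00 -3.1000e-01  9.5000e-01  5.3283e+02]
 [ 0.0000e+00  0.0000e+00  0.0000e+00  1.0000e+00]] 351.28963064824364
selector [{'rect': [315.7, 74.7, 379.2, 143.5], 'score': 0.95}, {'rect': [377.9, 189.7, 471.8, 249.1], 'score': 0.45}]
estop [{'rect': [300.6, 0.0, 338.0, 20.3], 'score': 0.71}]
red_mark [{'rect': [298.6, 0.0, 440.5, 169.5], 'score': 0.86}]
```

View pics/w2.png

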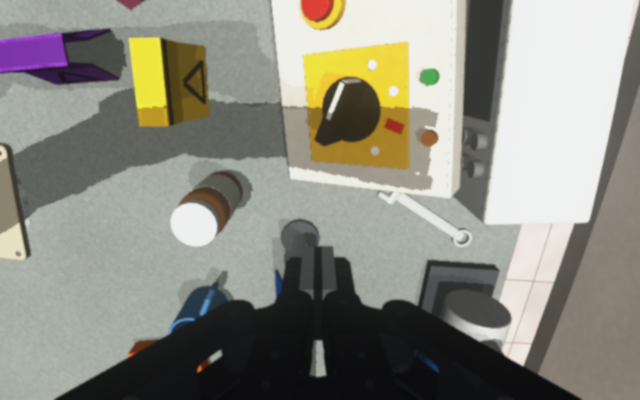

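The wrist picture shows the selector disc at about (352,110), the bar running from (322,140) to (343,82), the red mark at (394,126), and dots at (372,65), (393,91) and (374,152). The e-stop is at (318,5). I'll fit the dial frame from this.

```bash
python3 - <<'E'
from h import *
import pickle
p=pickle.load(open('w2.pkl','rb'));c=cloud(p)
h=cv2.cvtColor(p['color'],cv2.COLOR_RGB2HSV);H,S,V=[h[...,i].astype(int) for i in range(3)]
B=np.zeros((400,640),bool);B[40:172,298:415]=1
yel=(H>20)&(H<32)&(S>150)&B&(c[...,2]>60)
w=c[yel]
for _ in range(3):
    A=np.c_[w[:,:2],np.ones(len(w))];s=np.linalg.lstsq(A,w[:,2],rcond=None)[0];r=w[:,2]-A@s;w=w[abs(r)<4]
n=np.array([-s[0],-s[1],1]);n/=np.linalg.norm(n);print('n',n,'tilt',np.degrees(np.arccos(n[2])),'yaw',np.arctan2(-n[1],-n[0]),'res',r.std(),len(w))
# plate outline in slope plane
ez=n; ex=np.array([0,0,1])-n*n[2];ex/=np.linalg.norm(ex);ey=np.cross(ez,ex)
q=np.c_[w@ex,w@ey];rect=cv2.minAreaRect(q.astype(np.float32));print('rect',rect)
d0=(w@ez).mean()
def W(a,b,z):return ex*a+ey*b+ez*(z+d0)
cen=W(*rect[0],0);print('plate centre',cen.round(1))
def loc(x):return np.stack([(x-cen)@ex,(x-cen)@ey,(x-cen)@ez],-1)
red=((H<6)|(H>174))&(S>140)&B; red[:80]=0;print('red',loc(c[red]).mean(0).round(1),c[red].mean(0).round(1))
L=loc(c);bar=B&(L[...,2]>30)&(np.hypot(L[...,0],L[...,1])<70);b=L[bar];print('bar',len(b),b.min(0).round(),b.max(0).round())
R_=cv2.minAreaRect(b[:,:2].astype(np.float32));print(R_, cv2.boxPoints(R_).round(1).tolist())
wh=bar&(V>150)&(S<60);print('white',wh.sum(),L[wh].mean(0).round(1) if wh.any() else '')
m,_,vt=np.linalg.svd(b[:,:2]-b[:,:2].mean(0),full_matrices=False);print('dir',vt[0] if 0 else _,)
d=cv2.fitLine(b[:,:2].astype(np.float32),cv2.DIST_L2,0,.01,.01).ravel();print('fit',d)
disc=B&(L[...,2]>5)&(L[...,2]<16)&(V<70);print('disc',disc.sum(),L[disc].min(0).round(),L[disc].max(0).round())
es=((H<6)|(H>174))&(S>140)&(L[...,1]>60)&(abs(L[...,0])<100)&(abs(L[...,2])<60);print('estop',L[es].mean(0).round(),c[es].mean(0).round())
np.savez('fr.npz',cen=cen,ex=ex,ey=ey,ez=ez)
# visual: other signs tops
E
```

```text
n [-0.56480283 -0.09532497  0.81970172] tilt 34.945053808480104 yaw 0.16719996597574185 res 0.9089802485477187 7441
rect ((611.0331420898438, 98.63774108886719), (129.80796813964844, 127.81070709228516), 0.029916193336248398)
plate centre [631.  206.5 127.1]
red [ 49.6 -18.    1.3] [673.4 195.4 156.6]
bar 1390 [-22. -33.  30.] [24. 34. 50.]
((1.248459815979004, 0.7000732421875), (72.35752868652344, 17.037817001342773), 60.93484115600586) [[-23.799999237060547, -26.799999237060547], [-8.899999618530273, -35.099998474121094], [26.299999237060547, 28.200000762939453], [11.399999618530273, 36.5]]
white 200 [ 9.1 16.7 48.4]
dir [780.94634784 176.76612622]
fit [0.49006447 0.87168616 4.9399304  2.4866853 ]
disc 1311 [-34. -34.   7.] [36. 29. 16.]
estop [-28. 108.  18.] [581. 307. 126.]
```

```bash
cat > plan.py <<'E'
from h import *
f=np.load('fr.npz');cen,ex,ey,ez=[f[k] for k in ['cen','ex','ey','ez']]
M=np.stack([ex,ey,ez]) # world->local
yaw=1.655;tx=np.array([np.cos(yaw),np.sin(yaw),0]);ty=np.array([np.sin(yaw),-np.cos(yaw),0])
up=M@np.array([0,0,1.])
def tcp(phi,clear=0,uc=26,wt=30):
    c,s=np.cos(phi),np.sin(phi);Rb=np.array([[c,s,0],[-s,c,0],[0,0,1]]) # local->bar (u,v,w)
    pts=[]
    for i in (-11,11):
        for j in (-14.5,14.5):
            b=Rb@(M@(tx*i+ty*j)); b[2]+=wt; pts.append(b); k=(48-b[2])/up[2]
            if k>0: pts.append(b+Rb@up*k)
    pts=np.array([q for q in pts if q[2]<=48.01]); i=pts[:,1].argmin()
    off=np.array([uc-pts[i,0],8+clear-pts[i,1],wt])
    return cen+M.T@(Rb.T@off)
if __name__=='__main__':
    for d,cl in [(61,12),(61,0),(51,0),(41,0),(31,0),(21,0),(11,0),(1,0),(-9,0),(-14,0),(-19,0)]:
        print(d,cl,tcp(np.radians(d),cl).round(1))
    print(status.read_state()['eef_pos'],status.read_state()['tool_rot'])
E
python3 plan.py
```

```text
61 12 [579.2 243.  132.2]
61 0 [588.7 238.7 138.2]
51 0 [592.6 238.  140.8]
41 0 [596.3 236.4 143.3]
31 0 [599.9 234.1 145.4]
21 0 [603.1 231.2 147.3]
11 0 [605.8 227.6 148.8]
1 0 [608.  223.6 149.8]
-9 0 [643.8 222.5 174.3]
-14 0 [644.4 220.2 174.5]
-19 0 [644.8 217.8 174.5]
[595.53657599 154.6292735  352.49370822] [-3.14114205e+00 -5.70619447e-04  1.65625810e+00]
```

```bash
sed -i 's/yaw=1.655/yaw=1.205/' plan.py; python3 plan.py
```

```text
61 12 [577.1 228.2 129.1]
61 0 [586.6 223.9 135.1]
51 0 [598.3 243.7 145.5]
41 0 [602.1 242.2 147.9]
31 0 [605.6 239.9 150.1]
21 0 [608.8 236.9 151.9]
11 0 [611.6 233.3 153.4]
1 0 [613.8 229.3 154.5]
-9 0 [627.9 227.  163.9]
-14 0 [628.4 224.7 164. ]
-19 0 [628.8 222.3 164. ]
[595.53657599 154.6292735  352.49370822] [-3.14114205e+00 -5.70619447e-04  1.65625810e+00]
```

```bash
python3 -m handwheel '[{"delta_pos":[-0.25,1.9,-2.0],"yaw":-0.09},{"delta_pos":[-0.25,1.9,-2.0],"yaw":-0.09},{"delta_pos":[-0.25,1.9,-2.0],"yaw":-0.09},{"delta_pos":[-0.25,1.9,-2.0],"yaw":-0.09},{"delta_pos":[-0.25,1.9,-2.0],"yaw":-0.09},{"delta_pos":[0,0,-2],"yaw":0},{"delta_pos":[0,0,-2],"yaw":0},{"delta_pos":[0,0,0],"yaw":0},{"delta_pos":[0,0,0],"yaw":0},{"delta_pos":[0,0,0],"yaw":0}]'
```

```text
clock: 4.18
eef_pos: [584.5, 248.3, 213.9]
tool_rot: [3.14, -0.001, 1.204]
force: [0.0, -0.6, 0.1]
width: 0.1
gripper_force: 0.0
```

```bash
python3 -m handwheel '[{"delta_pos":[-0.1,0.1,-2.6],"yaw":0},{"delta_pos":[0,0.1,-2.6],"yaw":0},{"delta_pos":[0,0,-2.6],"yaw":0},{"delta_pos":[0,0,0],"yaw":0},{"delta_pos":[0,0,0],"yaw":0}]'
python3 - <<'E'
from h import *
p=shot('wrist');save(p,'w3');q=shot('side')
im=np.vstack([p['color'][60:380,80:600],cv2.resize(q['color'][110:210,240:370],(520,280))]);cv2.imwrite('pics/w3c.png',im[:,:,::-1])
E
```

```text
clock: 4.6
eef_pos: [583.0, 250.0, 135.3]
tool_rot: [-3.142, 0.0, 1.203]
force: [0.3, -0.3, 0.3]
width: -0.1
gripper_force: 0.0
```

View pics/w3c.png

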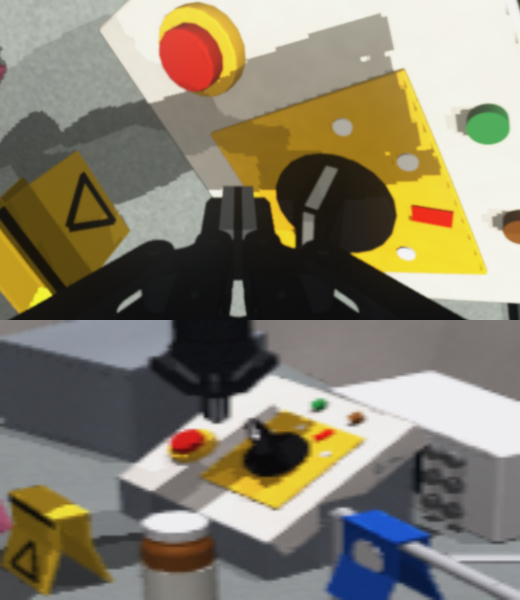

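The closed fingertips stand clear of the bar on its left side and well clear of the e-stop (190,60 in the crop). I can start pushing.

```bash
python3 -m handwheel '[{"delta_pos":[0.55,-0.25,0.4],"yaw":0},{"delta_pos":[0.55,-0.25,0.35],"yaw":0},{"delta_pos":[0.4,-0.1,0.25],"yaw":0},{"delta_pos":[0.4,-0.2,0.25],"yaw":0},{"delta_pos":[0.35,-0.2,0.2],"yaw":0},{"delta_pos":[0.35,-0.3,0.2],"yaw":0},{"delta_pos":[0.3,-0.4,0.15],"yaw":0},{"delta_pos":[0,0,0],"yaw":0},{"delta_pos":[0,0,0],"yaw":0}]'
cat > sel.py <<'E'
from h import *
f=np.load('fr.npz');cen,ex,ey,ez=[f[k] for k in ['cen','ex','ey','ez']]
import sys
for n in sys.argv[1:]:
    p=shot(n);save(p,'s_%s_%d'%(n,p['shot']));c=cloud(p);L=np.stack([(c-cen)@ex,(c-cen)@ey,(c-cen)@ez],-1);V=p['color'].max(-1)
    S=cv2.cvtColor(p['color'],cv2.COLOR_RGB2HSV)[...,1]
    b=L[(L[...,2]>25)&(L[...,2]<55)&(np.hypot(L[...,0],L[...,1])<40)]
    wm=(np.hypot(L[...,0],L[...,1])<40)&(L[...,2]>40)&(L[...,2]<53)&(V>130)&(S<60);w=L[wm]
    wa=w.mean(0) if len(w) else np.full(3,np.nan)
    d=cv2.fitLine(b[:,:2].astype(np.float32),cv2.DIST_HUBER,0,.01,.01).ravel() if len(b)>5 else [0,0,0,0]
    print(n,len(b),'line deg',np.degrees(np.arctan2(d[1],d[0])),'white',len(w),wa.round(1),np.degrees(np.arctan2(wa[1],wa[0])))
E
python3 sel.py wrist side
```

```text
clock: 5.45
eef_pos: [611.8, 232.6, 152.6]
tool_rot: [-3.142, 0.0, 1.203]
force: [-0.1, 0.3, 0.5]
width: -0.1
gripper_force: 0.0
wrist 1396 line deg 84.28416 white 0 [nan nan nan] nan
side 77 line deg 57.554348 white 1 [21.2 20.3 46.9] 43.681739883016874
```

```bash
ls pics; python3 - <<'E'
import cv2,glob
a=cv2.imread(sorted(glob.glob('pics/s_wrist_*'))[-1])[60:380,80:600];b=cv2.imread(sorted(glob.glob('pics/s_side_*'))[-1])
import numpy as np
cv2.imwrite('pics/v5.png',np.vstack([a,cv2.resize(b[120:190,270:350],(320,280),interpolation=3).repeat(1,0) if 0 else cv2.resize(b[120:190,260:350],(520,280),interpolation=3)]))
E
```

```text
a1.png
b1.png
s_side_8.png
s_wrist_7.png
scene0.png
side0.png
w1.png
w2.png
w3.png
w3c.png
```

View pics/v5.png

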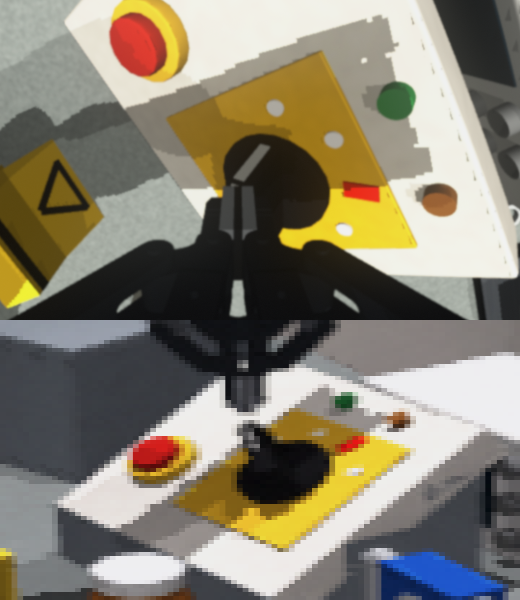

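```bash
python3 - <<'E'
from h import *
f=np.load('fr.npz');cen,ex,ey,ez=[f[k] for k in ['cen','ex','ey','ez']]
s=status.read_state();e=s['eef_pos'];print(e,'local',[(e-cen)@k for k in(ex,ey,ez)])
for n in ['side','wrist','scene']:
    p=shot(n);c=cloud(p);V=p['color'].max(-1)
    m=(np.hypot(c[...,0]-e[0],c[...,1]-e[1])<25)&(c[...,2]>125)
    w=c[m]
    L=np.stack([(w-cen)@ex,(w-cen)@ey,(w-cen)@ez],-1)
    print(n,len(w))
    for z in range(125,220,6):
        q=w[(w[:,2]>=z)&(w[:,2]<z+6)]; 
        if len(q): print(z,len(q),q.min(0).round(),q.max(0).round())
    # project tcp
    T=np.linalg.inv(p['T'])
    for nm,X in [('tcp',e),('bar tip',cen+17*ex+31*ey+48*ez),('axis top',cen+48*ez),('red',cen+49.6*ex-18*ey)]:
        x=T[:3,:3]@X+T[:3,3];a,b=x[0]/-x[2],-x[1]/-x[2];k=1+p['k1']*(a*a+b*b);print(nm,(p['fx']*a*k+p['cx']).round(1),(p['fy']*b*k+p['cy']).round(1))
E
```

```text
[611.329133   233.3278593  152.35553076] local [np.float64(2.183833728973854), np.float64(29.69764398885373), np.float64(29.274391187344772)]
side 302
125 8 [604. 211. 125.] [619. 246. 129.]
131 1 [617. 234. 132.] [617. 234. 132.]
155 2 [629. 221. 156.] [632. 226. 157.]
161 6 [603. 211. 164.] [626. 238. 166.]
167 11 [604. 211. 167.] [623. 231. 173.]
173 3 [613. 214. 173.] [619. 226. 176.]
179 1 [617. 222. 179.] [617. 222. 179.]
185 1 [619. 225. 190.] [619. 225. 190.]
191 7 [605. 218. 192.] [620. 234. 197.]
197 10 [600. 213. 197.] [623. 229. 203.]
203 12 [599. 219. 203.] [621. 239. 209.]
209 9 [598. 221. 210.] [623. 229. 214.]
215 9 [598. 217. 217.] [619. 233. 220.]
tcp 301.6 150.6
bar tip 301.5 144.8
axis top 303.4 150.5
red 320.3 150.1
wrist 21001
125 487 [604. 223. 125.] [632. 257. 131.]
131 310 [612. 229. 131.] [635. 251. 137.]
137 147 [620. 235. 137.] [635. 242. 143.]
143 97 [624. 238. 143.] [636. 241. 149.]
149 271 [620. 214. 149.] [636. 241. 155.]
155 430 [616. 212. 155.] [636. 240. 161.]
161 417 [612. 214. 161.] [632. 239. 167.]
167 425 [607. 220. 167.] [628. 239. 173.]
173 25
[... 230 characters left out ...]
28. 246. 221.]
tcp 315.8 229.2
bar tip 316.6 245.5
axis top 323.5 292.3
red 442.4 251.8
scene 736
125 1 [626. 251. 131.] [626. 251. 131.]
143 7 [621. 214. 144.] [634. 224. 149.]
149 16 [625. 216. 149.] [636. 234. 155.]
155 33 [617. 209. 155.] [636. 233. 161.]
161 33 [614. 210. 161.] [629. 236. 167.]
167 26 [607. 209. 168.] [623. 231. 173.]
173 24 [607. 210. 173.] [621. 233. 179.]
185 2 [615. 229. 191.] [617. 234. 191.]
191 15 [607. 220. 191.] [619. 241. 197.]
197 14 [600. 219. 198.] [622. 238. 202.]
203 28 [602. 219. 203.] [625. 240. 209.]
209 26 [599. 218. 209.] [624. 240. 215.]
215 22 [605. 219. 216.] [625. 235. 221.]
tcp 444.2 188.3
bar tip 446.4 180.3
axis top 433.1 184.6
red 447.6 202.7
```

```bash
python3 - <<'E'
from h import *
s=status.read_state();e=s['eef_pos'];print(s['qpos'].round(2))
Rm=R.from_euler('xyz',s['tool_rot']).as_matrix()
W=np.vstack([cloud(shot(n)).reshape(-1,3) for n in ['side','wrist','scene']])
t=(W-e)@Rm; t=t[(abs(t[:,0])<45)&(abs(t[:,1])<75)&(t[:,2]<-35)&(t[:,2]>-150)]
for z in range(-36,-150,-6):
    q=t[(t[:,2]<=z)&(t[:,2]>z-6)]
    if len(q)>3: print(z,len(q),np.percentile(q,2,0).round(),np.percentile(q,98,0).round())
E
```

```text
[-0.68  0.72  0.47  1.55 -0.38  0.96 -0.45]
-36 13 [-12.  -1. -42.] [  6.   8. -38.]
-42 288 [-13. -11. -48.] [ 12.  13. -42.]
-48 469 [-12. -12. -54.] [ 12.  14. -48.]
-54 558 [-11. -12. -60.] [ 12.  14. -54.]
-60 584 [-10. -12. -66.] [ 12.  14. -60.]
-66 594 [-10. -12. -72.] [ 12.  14. -66.]
-72 905 [-11.  -5. -78.] [ 12.  11. -72.]
-78 880 [-11. -24. -84.] [ 14.  26. -78.]
-84 2684 [-10. -31. -90.] [ 14.  33. -84.]
-90 5608 [ -8. -34. -96.] [ 13.  37. -90.]
-96 3857 [  -9.  -39. -102.] [ 13.  41. -96.]
-102 4286 [  -8.  -44. -108.] [  18.   46. -102.]
-108 6204 [  -2.  -48. -114.] [  18.   50. -108.]
-114 6815 [   4.  -53. -120.] [  18.   55. -114.]
-120 4464 [  -0.  -57. -126.] [  18.   59. -120.]
-126 235 [ -20.  -55. -132.] [  18.   62. -126.]
-132 96 [ -26.  -44. -138.] [  11.   57. -132.]
-138 107 [ -22.  -37. -144.] [   5.   47. -138.]
-144 95 [ -21.  -30. -150.] [   6.   42. -144.]
```

```bash
sed -i 's/yaw=1.205/yaw=0.205/; s/(-11,11)/(-12,12)/; s/(-14.5,14.5)/(-12.5,12.5)/; s/wt=30/wt=32/; s/    return cen+\(.*\)/    return cen+\1-np.array([0,0,41])/' plan.py; sed -i 's/uc=26/uc=27/' plan.py; python3 plan.py
```

```text
61 12 [580.5 244.   94.7]
61 0 [590.  239.7 100.7]
51 0 [594.  238.9 103.4]
41 0 [597.9 237.2 105.9]
31 0 [601.6 234.8 108.1]
21 0 [604.8 231.7 110. ]
11 0 [607.7 228.  111.5]
1 0 [633.4 228.7 129.4]
-9 0 [640.4 225.  133.7]
-14 0 [641.  222.6 133.9]
-19 0 [641.4 220.2 133.9]
[611.52136054 233.36840255 152.54858178] [-3.14138180e+00  4.81677173e-05  1.20415143e+00]
```

```bash
python3 -m handwheel '[{"delta_pos":[-0.7,0.4,1.0],"yaw":-0.1},{"delta_pos":[-0.7,0.4,1.0],"yaw":-0.1},{"delta_pos":[-0.7,0.4,1],"yaw":-0.1},{"delta_pos":[-0.7,0.4,0],"yaw":-0.1},{"delta_pos":[0,0,0],"yaw":-0.1},{"delta_pos":[0,0,0],"yaw":-0.1},{"delta_pos":[0,0,0],"yaw":-0.1},{"delta_pos":[0,0,0],"yaw":-0.1},{"delta_pos":[0,0,0],"yaw":-0.1},{"delta_pos":[0,0,0],"yaw":-0.1}]'
```

```text
clock: 6.68
eef_pos: [583.6, 249.4, 182.6]
tool_rot: [-3.141, -0.0, 0.199]
force: [-0.4, 0.0, 0.2]
width: -0.1
gripper_force: 0.0
```

```bash
python3 -m handwheel '[{"delta_pos":[-0.2,-0.2,-2.2],"yaw":0},{"delta_pos":[-0.2,-0.2,-2.2],"yaw":0},{"delta_pos":[0,0,-2.2],"yaw":0},{"delta_pos":[0,0,-2.2],"yaw":0},{"delta_pos":[0,0,0],"yaw":0},{"delta_pos":[0,0,0],"yaw":0}]'; python3 -m handwheel '[{"delta_pos":[0.5,-0.3,0.3],"yaw":0},{"delta_pos":[0.5,-0.3,0.3],"yaw":0},{"delta_pos":[0.4,-0.1,0.3],"yaw":0},{"delta_pos":[0.4,-0.2,0.25],"yaw":0},{"delta_pos":[0,0,0],"yaw":0}]';  python3 sel.py side scene
```

```text
clock: 7.18
eef_pos: [579.0, 245.0, 94.0]
tool_rot: [3.141, 0.002, 0.204]
force: [0.3, 0.3, 0.6]
width: 0.2
gripper_force: 0.0
clock: 7.6
eef_pos: [597.2, 237.2, 106.8]
tool_rot: [-3.139, 0.001, 0.204]
force: [-4.0, 1.9, -0.3]
width: 0.3
gripper_force: 2.4
side 126 line deg 62.980495 white 1 [20.7 29.6 42.9] 55.09877452371451
scene 317 line deg 52.48914 white 0 [nan nan nan] nan
```

```bash
python3 -m handwheel '[{"delta_pos":[0.35,-0.2,0.2],"yaw":0},{"delta_pos":[0.35,-0.3,0.2],"yaw":0},{"delta_pos":[0,0,0],"yaw":0}]'; python3 -m handwheel '[{"delta_pos":[0.3,-0.4,0.15],"yaw":0},{"delta_pos":[0.5,-0.2,0.3],"yaw":0},{"delta_pos":[0.3,0,0.2],"yaw":0},{"delta_pos":[0,0,0],"yaw":0}]';  python3 sel.py wrist side scene
```

```text
clock: 7.95
eef_pos: [603.6, 233.8, 110.3]
tool_rot: [-3.138, 0.001, 0.206]
force: [-0.1, 1.2, 0.9]
width: -0.6
gripper_force: 0.2
clock: 8.28
eef_pos: [617.7, 224.4, 117.6]
tool_rot: [3.14, -0.003, 0.203]
force: [0.6, -1.0, -0.4]
width: 0.1
gripper_force: 0.0
wrist 5760 line deg -74.86612 white 165 [ 34.3 -11.3  42.9] -18.182848841346317
side 154 line deg -21.903324 white 0 [nan nan nan] nan
scene 233 line deg -14.397813 white 4 [ 30.8 -16.   43. ] -27.437553678173707
```

```bash
python3 -m handwheel '[{"delta_pos":[-0.8,1,0],"yaw":0},{"delta_pos":[-0.8,1,0.5],"yaw":0},{"delta_pos":[0,0,3],"yaw":0.1},{"delta_pos":[-1,0,3],"yaw":0.12},{"delta_pos":[-1,0,3],"yaw":0.12},{"delta_pos":[-1,-1,3],"yaw":0.12},{"delta_pos":[-1,-1.5,3],"yaw":0.12},{"delta_pos":[-1,-1.5,3],"yaw":0.12},{"delta_pos":[-1,-1.5,1],"yaw":0.12},{"delta_pos":[0,0,0],"yaw":0.12}]'; python3 -m handwheel '[{"delta_pos":[0,0,0],"yaw":0.12},{"delta_pos":[0,0,0],"yaw":0.12},{"delta_pos":[0,0,0],"yaw":0.12},{"delta_pos":[0,0,0],"yaw":0.12},{"delta_pos":[0,0,0],"yaw":0},{"delta_pos":[0,0,0],"yaw":0}]' 1;  python3 sel.py wrist side scene
python3 - <<'E'
import cv2,glob,os
f=max(glob.glob('pics/s_wrist_*'),key=os.path.getmtime);cv2.imwrite('pics/v6.png',cv2.imread(f))
E
```

```text
clock: 9.27
eef_pos: [539.5, 187.7, 316.1]
tool_rot: [3.137, -0.004, 1.147]
force: [0.3, -0.2, -0.6]
width: 0.0
gripper_force: 0.0
clock: 9.77
eef_pos: [539.1, 191.0, 311.9]
tool_rot: [3.142, -0.001, 1.622]
force: [-0.7, -0.2, -1.1]
width: 72.2
gripper_force: 0.0
wrist 1625 line deg -21.116226 white 146 [14.7 -5.2 48.8] -19.549752112232834
side 121 line deg -18.836767 white 2 [ 29.9 -20.4  44.7] -34.39547083261312
scene 162 line deg -16.790365 white 6 [ 32.5 -13.4  45. ] -22.386004973185077
```

View pics/v6.png

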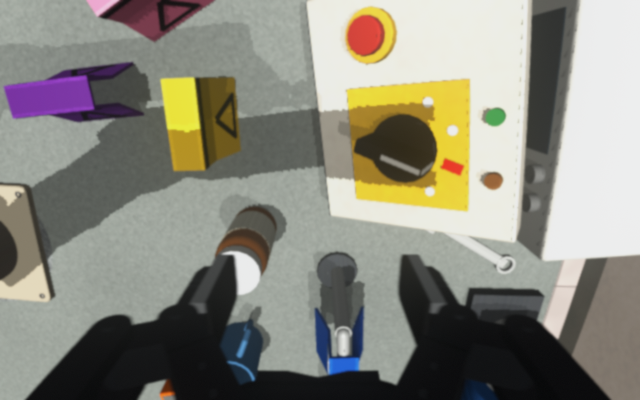

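The pointer sits at -20°, and the red mark is also at -20°, so the selector has clicked in and the e-stop is untouched. Next is a precise measurement of the sign (162–240, 78–170) and the open fingers.

```bash
cat > sg.py <<'E'
from h import *
def tops(hlo,hhi,zlo,zhi,xl,yl,names=('wrist','side','scene'),smin=150,vmin=80):
    out=[]
    for n in names:
        p=shot(n);c=cloud(p);h=cv2.cvtColor(p['color'],cv2.COLOR_RGB2HSV)
        m=(h[...,0]>hlo)&(h[...,0]<hhi)&(h[...,1]>smin)&(h[...,2]>vmin)&(c[...,2]>zlo)&(c[...,2]<zhi)&(c[...,0]>xl[0])&(c[...,0]<xl[1])&(c[...,1]>yl[0])&(c[...,1]<yl[1])
        w=c[m]
        if len(w)>10:
            r=cv2.minAreaRect(w[:,:2].astype(np.float32));d=cv2.fitLine(w[:,:2].astype(np.float32),cv2.DIST_HUBER,0,.01,.01).ravel()
            a=np.arctan2(-d[0],d[1]); a=(a+np.pi/2)%np.pi-np.pi/2
            print(n,len(w),'rect',np.round(r[0],1),np.round(r[1],1),round(r[2],1),'yaw(fit)',round(a,3),'z',np.median(w[:,2]).round(1))
E
python3 - <<'E'
from sg import *
tops(20,32,103,118,(330,450),(130,300))
print('blue');tops(105,125,150,170,(520,650),(-150,-20))
p=shot('wrist');s=status.read_state();Rm=R.from_euler('xyz',s['tool_rot']).as_matrix()
c=cloud(p);t=((c.reshape(-1,3)-s['eef_pos'])@Rm);g=t[(t[:,2]>-150)&(t[:,2]<-5)&(abs(t[:,0])<40)&(abs(t[:,1])<75)]
for z in range(-5,-130,-6):
    q=g[(g[:,2]<=z)&(g[:,2]>z-6)]
    if len(q)>3: print(z,len(q),q.min(0).round(),q.max(0).round(),'inner',abs(q[:,1]).min().round())
# neighbours around sign at z>15
w=np.vstack([c.reshape(-1,3),cloud(shot('side')).reshape(-1,3)])
for r in [(300,440,120,166),(290,358,120,320),(425,500,100,320),(300,500,265,330)]:
    q=w[(w[:,0]>r[0])&(w[:,0]<r[1])&(w[:,1]>r[2])&(w[:,1]<r[3])&(w[:,2]>25)&(w[:,2]<200)]
    print(r,len(q),q.min(0).round() if len(q) else'',q.max(0).round() if len(q) else '')
E
```

```text
wrist 3088 rect [392.1 215.3] [37.  99.4] 4.1 yaw(fit) 0.075 z 111.2
side 124 rect [392.3 211.9] [ 39. 110.] 2.0 yaw(fit) 0.089 z 108.3
scene 225 rect [390.9 214.3] [ 38.7 102.9] 5.1 yaw(fit) 0.106 z 111.1
blue
wrist 429 rect [584.  -53.1] [34.1 25.3] 5.0 yaw(fit) -1.236 z 162.9
side 147 rect [585. -83.] [43.6 86.8] 4.1 yaw(fit) -0.03 z 159.8
scene 400 rect [585.2 -82.1] [39.9 80.9] 4.1 yaw(fit) 0.051 z 162.1
-47 71 [-10. -42. -53.] [  8.  44. -50.] inner 41.0
-53 636 [-12. -53. -59.] [ 11.  55. -53.] inner 41.0
-59 941 [-12. -55. -65.] [ 11.  58. -59.] inner 41.0
-65 1024 [-12. -56. -71.] [ 12.  58. -65.] inner 41.0
-71 1176 [-12. -55. -77.] [ 12.  57. -71.] inner 41.0
-77 1398 [-12. -56. -83.] [ 12.  58. -77.] inner 41.0
-83 1235 [ -7. -55. -89.] [ 12.  57. -83.] inner 41.0
-89 900 [ -1. -63. -95.] [ 13.  66. -89.] inner 41.0
-95 2555 [ -13.  -73. -101.] [ 14.  75. -95.] inner 38.0
-101 7451 [ -13.  -74. -107.] [  14.   75. -101.] inner 35.0
-107 4546 [  -7.  -73. -113.] [  18.   75. -107.] inner 0.0
-113 7244 [   3.  -72. -119.] [  18.   75. -113.] inner 0.0
-119 6262 [   7.  -72. -125.] [  19.   74. -119.] inner 0.0
-125 775 [  12.  -70. -127.] [  19.   70. -125.] inner 16.0
(300, 440, 120, 166) 56 [366. 157.  27.] [422. 166. 113.]
(290, 358, 120, 320) 344 [290. 217.  25.] [327. 320. 113.]
(425, 500, 100, 320) 3 [425. 195.  27.] [425. 198.  27.]
(300, 500, 265, 330) 716 [304. 265.  25.] [417. 330. 113.]
```

```bash
python3 -m handwheel '[{"delta_pos":[-2.45,0.4,-2.3],"yaw":0.005},{"delta_pos":[-2.45,0.4,-2.3],"yaw":0.005},{"delta_pos":[-2.45,0.4,-2.3],"yaw":0.005},{"delta_pos":[-2.45,0.4,-2.3],"yaw":0.005},{"delta_pos":[-2.45,0.4,-2.3],"yaw":0.005},{"delta_pos":[-2.45,0.4,-2.3],"yaw":0.005},{"delta_pos":[0,0,-2],"yaw":0},{"delta_pos":[0,0,-2],"yaw":0},{"delta_pos":[0,0,0],"yaw":0},{"delta_pos":[0,0,0],"yaw":0}]' 0.4; python3 -m handwheel '[{"delta_pos":[0,0,0],"yaw":0},{"delta_pos":[0,0,0],"yaw":0}]'; python3 - <<'E'
from sg import *
tops(20,32,103,118,(330,450),(130,300))
E
```

```text
clock: 11.15
eef_pos: [392.5, 213.8, 133.4]
tool_rot: [-3.14, 0.001, 1.653]
force: [0.3, 0.1, 0.0]
width: 59.9
gripper_force: 0.0
clock: 11.32
eef_pos: [394.0, 214.5, 134.7]
tool_rot: [3.139, -0.001, 1.653]
force: [-0.5, -0.4, 1.2]
width: 59.6
gripper_force: 0.0
wrist 8747 rect [392.1 215.7] [ 37.6 100.3] 4.2 yaw(fit) 0.075 z 111.1
side 126 rect [391.8 211.6] [ 39.9 104.5] 2.3 yaw(fit) 0.066 z 108.4
scene 225 rect [390.6 214.9] [ 37.2 105. ] 3.8 yaw(fit) 0.053 z 111.0
```

```bash
python3 -m handwheel '[{"delta_pos":[-0.15,0.05,-2.5],"yaw":-0.005},{"delta_pos":[0,0,-2.5],"yaw":0},{"delta_pos":[0,0,-2],"yaw":0},{"delta_pos":[0,0,-1.5],"yaw":0},{"delta_pos":[0,0,-1],"yaw":0},{"delta_pos":[0,0,-0.8],"yaw":0},{"delta_pos":[0,0,0],"yaw":0},{"delta_pos":[0,0,0],"yaw":0}]'; python3 - <<'E'
from h import *
p=shot('wrist');q=shot('side')
im=np.vstack([p['color'][60:360,60:580],cv2.resize(q['color'][130:230,180:353],(520,300),interpolation=3)]);cv2.imwrite('pics/v7.png',im[:,:,::-1])
E
```

```text
clock: 12.13
eef_pos: [391.4, 214.7, 30.8]
tool_rot: [3.141, -0.0, 1.648]
force: [0.2, -0.6, -0.3]
width: 59.9
gripper_force: 0.0
```

View pics/v7.png

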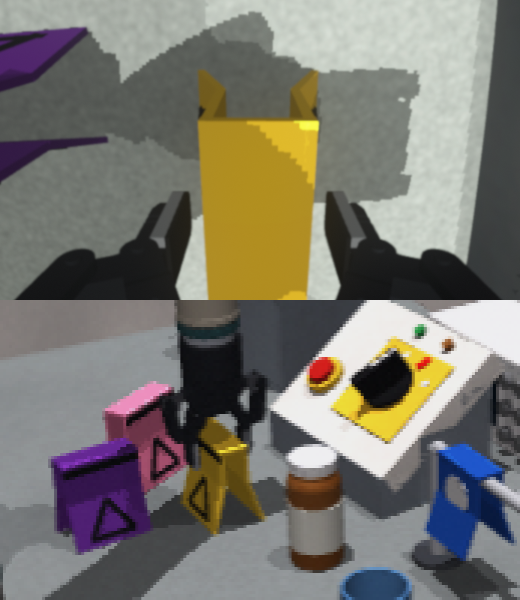

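The open fingers straddle the sign's top with the pads beside the upright faces, clear of the look-alikes. I'll close and lift.

```bash
python3 -m handwheel '[{"delta_pos":[0,0,0],"yaw":0},{"delta_pos":[0,0,0],"yaw":0},{"delta_pos":[0,0,0],"yaw":0},{"delta_pos":[0,0,0],"yaw":0},{"delta_pos":[0,0,0],"yaw":0},{"delta_pos":[0,0,0],"yaw":0}]' -1;  python3 -m handwheel '[{"delta_pos":[0,0,1],"yaw":0},{"delta_pos":[0,0,2],"yaw":0},{"delta_pos":[0,0,3],"yaw":0},{"delta_pos":[0,0,3],"yaw":0},{"delta_pos":[0,0,3],"yaw":0},{"delta_pos":[0,0,3],"yaw":0},{"delta_pos":[0,0,3],"yaw":0},{"delta_pos":[0,0,2],"yaw":0},{"delta_pos":[0,0,0],"yaw":0}]'; python3 - <<'E'
from sg import *
tops(20,32,285,340,(330,450),(130,300))
E
```

```text
clock: 12.73
eef_pos: [391.6, 215.0, 31.3]
tool_rot: [3.14, -0.001, 1.649]
force: [-1.8, 0.5, 5.8]
width: 35.7
gripper_force: 59.1
clock: 13.48
eef_pos: [393.5, 215.9, 234.4]
tool_rot: [3.135, -0.004, 1.649]
force: [1.1, 0.7, -0.3]
width: 35.6
gripper_force: 60.3
wrist 21459 rect [393.  228.5] [37.6 77.3] 4.3 yaw(fit) 0.074 z 314.2
side 122 rect [394.5 211.3] [38.  99.9] 3.2 yaw(fit) -0.073 z 309.4
scene 244 rect [395.3 208.3] [82.6 90.2] 36.5 yaw(fit) -0.116 z 305.9
```

```bash
python3 -m handwheel '[{"delta_pos":[1.7,-3.6,0.4],"yaw":0},{"delta_pos":[1.7,-3.6,0.4],"yaw":0},{"delta_pos":[1.7,-3.6,0.4],"yaw":0},{"delta_pos":[1.7,-3.6,0.4],"yaw":0},{"delta_pos":[1.7,-3.6,0.4],"yaw":0},{"delta_pos":[1.7,-3.6,0.4],"yaw":0},{"delta_pos":[1.7,-3.6,0],"yaw":0},{"delta_pos":[1.7,-3.6,0],"yaw":0},{"delta_pos":[1.7,-3.6,0],"yaw":0},{"delta_pos":[1.7,-3.6,0],"yaw":0}]';  python3 -m handwheel '[{"delta_pos":[1.7,-3.6,0],"yaw":0},{"delta_pos":[1.2,-3.0,0],"yaw":0},{"delta_pos":[0.4,-0.4,0],"yaw":0},{"delta_pos":[0,0,0],"yaw":0},{"delta_pos":[0,0,0],"yaw":0},{"delta_pos":[0,0,0],"yaw":0}]'; cat > rail.py <<'E'
from sg import *
print(status.read_state()['eef_pos'])
for n in ['wrist','side','scene']:
    p=shot(n);c=cloud(p);S=cv2.cvtColor(p['color'],cv2.COLOR_RGB2HSV)[...,1]
    m=(c[...,2]>143)&(c[...,2]<163)&(S<70)&(abs(c[...,0]-(580.7-.073*c[...,1]))<14)&(c[...,1]>-370)&(c[...,1]<-10)
    w=c[m]
    if len(w)<20: print(n,len(w));continue
    # circle fit of bar axis, r=8: x=a+b*y, z=zc
    from scipy.optimize import least_squares
    f=lambda q:(np.hypot(w[:,0]-q[0]-q[1]*(w[:,1]+200),w[:,2]-q[2])-8)
    r=least_squares(f,[595,-.073,150],loss='soft_l1');print(n,len(w),'axis x@-200',r.x.round(3),'y',w[:,1].min().round(),w[:,1].max().round(),'rms',np.sqrt((f(r.x)**2).mean()).round(2))
print('yellow');tops(20,32,230,420,(500,700),(-300,-150))
print('blue');tops(105,125,150,170,(520,650),(-150,-20))
E
python3 rail.py
```

```text
clock: 14.47
eef_pos: [560.5, -146.8, 252.1]
tool_rot: [-3.138, -0.002, 1.649]
force: [0.8, 0.4, -1.7]
width: 35.4
gripper_force: 60.2
clock: 14.97
eef_pos: [593.4, -213.1, 253.2]
tool_rot: [-3.139, -0.003, 1.65]
force: [-0.5, -1.2, -1.4]
width: 35.5
gripper_force: 60.4
[ 593.4231118  -213.14138638  253.17891089]
wrist 2275 axis x@-200 [ 5.95372e+02 -8.10000e-02  1.50654e+02] y -211.0 -121.0 rms 0.58
side 311 axis x@-200 [ 5.96591e+02 -7.40000e-02  1.48345e+02] y -366.0 -12.0 rms 2.1
scene 874 axis x@-200 [ 5.93463e+02 -7.70000e-02  1.50748e+02] y -364.0 -11.0 rms 1.43
yellow
wrist 22638 rect [ 594.5 -200.4] [66.9 77.3] 4.4 yaw(fit) 0.061 z 334.1
side 769 rect [ 593.  -214.2] [ 66.2 106.4] 5.7 yaw(fit) 0.225 z 277.7
scene 2143 rect [ 595.8 -212.9] [ 68.8 101.7] 4.0 yaw(fit) 0.043 z 281.4
blue
wrist 1760 rect [ 587.7 -103.7] [36.6 36. ] 4.7 yaw(fit) 0.966 z 162.6
side 142 rect [586.6 -85.1] [39.5 83.6] 4.7 yaw(fit) 0.102 z 160.0
scene 414 rect [585.2 -81.6] [39.7 79.5] 4.0 yaw(fit) 0.044 z 162.2
```

```bash
python3 -m handwheel '[{"delta_pos":[0.2,0,-2.5],"yaw":0},{"delta_pos":[0,0,-2.5],"yaw":0},{"delta_pos":[0,0,-2.5],"yaw":0},{"delta_pos":[0,0,0],"yaw":0},{"delta_pos":[0,0,0],"yaw":0}]'; python3 rail.py; python3 - <<'E'
from h import *
p=shot('side');q=shot('scene')
im=np.vstack([cv2.resize(q['color'][150:300,190:390],(520,290),interpolation=3),cv2.resize(p['color'][150:270,280:450],(520,300),interpolation=3)]);cv2.imwrite('pics/v8.png',im[:,:,::-1])
E
```

```text
clock: 15.83
eef_pos: [595.5, -214.9, 178.9]
tool_rot: [-3.139, -0.001, 1.649]
force: [-0.5, -0.6, -0.4]
width: 35.6
gripper_force: 60.3
[ 595.49988756 -214.94255572  178.89925133]
wrist 3399 axis x@-200 [ 5.95463e+02 -8.10000e-02  1.50638e+02] y -192.0 -121.0 rms 0.53
side 198 axis x@-200 [ 5.96203e+02 -7.70000e-02  1.48219e+02] y -369.0 -13.0 rms 2.32
scene 546 axis x@-200 [ 5.93583e+02 -7.80000e-02  1.50688e+02] y -363.0 -11.0 rms 1.62
yellow
wrist 21635 rect [ 597.2 -202.9] [37.7 77.1] 4.2 yaw(fit) 0.07 z 261.2
side 195 rect [ 598.8 -220.8] [39.9 98.2] 3.8 yaw(fit) 0.285 z 256.8
scene 574 rect [ 616.5 -213.9] [ 78.4 100.4] 4.1 yaw(fit) 0.024 z 258.1
blue
wrist 3102 rect [ 588.2 -109. ] [36.3 24.8] 4.6 yaw(fit) 1.263 z 162.6
side 133 rect [585.9 -82.3] [39.7 84.3] 4.3 yaw(fit) -0.023 z 159.9
scene 409 rect [585.1 -81.6] [39.8 80.7] 5.0 yaw(fit) 0.049 z 162.2
```

View pics/v8.png

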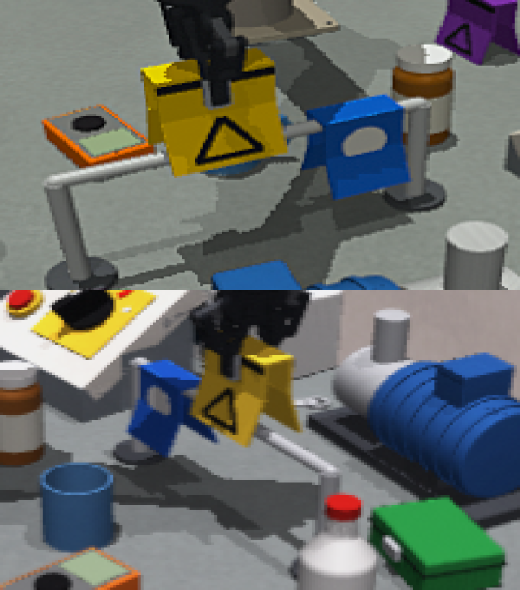

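The sign is aligned above the bar, with the blue sign to its +y side and clear of it. I'll lower it.

```bash
python3 -m handwheel '[{"delta_pos":[-0.1,0,-2],"yaw":0},{"delta_pos":[0,0,-2],"yaw":0},{"delta_pos":[0,0,-2],"yaw":0},{"delta_pos":[0,0,-1.6],"yaw":0},{"delta_pos":[0,0,-0.8],"yaw":0},{"delta_pos":[0,0,-0.4],"yaw":0},{"delta_pos":[0,0,0],"yaw":0},{"delta_pos":[0,0,0],"yaw":0}]'; python3 -m handwheel '[{"delta_pos":[0,0,-0.2],"yaw":0},{"delta_pos":[0,0,-0.2],"yaw":0},{"delta_pos":[0,0,-0.1],"yaw":0},{"delta_pos":[0,0,0],"yaw":0},{"delta_pos":[0,0,0],"yaw":0}]'
```

```text
clock: 17.05
eef_pos: [595.8, -215.7, 92.3]
tool_rot: [3.141, 0.001, 1.649]
force: [-0.1, 0.1, -1.9]
width: 35.5
gripper_force: 60.4
clock: 17.47
eef_pos: [595.3, -215.3, 86.8]
tool_rot: [3.141, 0.0, 1.649]
force: [-0.2, -0.2, -0.9]
width: 35.7
gripper_force: 60.4
```

```bash
python3 -m handwheel '[{"delta_pos":[0,0,-0.1],"yaw":0},{"delta_pos":[0,0,-0.1],"yaw":0},{"delta_pos":[0,0,-0.1],"yaw":0},{"delta_pos":[0,0,0],"yaw":0},{"delta_pos":[0,0,0],"yaw":0}]';python3 -m handwheel '[{"delta_pos":[0,0,-0.1],"yaw":0},{"delta_pos":[0,0,0],"yaw":0},{"delta_pos":[0,0,0],"yaw":0}]'
```

```text
clock: 17.88
eef_pos: [595.1, -215.3, 83.5]
tool_rot: [-3.141, -0.0, 1.649]
force: [0.3, -0.6, -1.6]
width: 35.1
gripper_force: 60.4
clock: 18.13
eef_pos: [595.4, -215.4, 82.9]
tool_rot: [3.141, 0.0, 1.649]
force: [-1.1, 0.6, 1.4]
width: 35.3
gripper_force: 60.7
```

```bash
python3 -m handwheel '[{"delta_pos":[0,0,-0.1],"yaw":0},{"delta_pos":[0,0,0],"yaw":0},{"delta_pos":[0,0,0],"yaw":0}]'; python3 -m handwheel '[{"delta_pos":[0,0,0],"yaw":0},{"delta_pos":[0,0,0],"yaw":0},{"delta_pos":[0,0,0],"yaw":0},{"delta_pos":[0,0,0],"yaw":0},{"delta_pos":[0,0,0],"yaw":0},{"delta_pos":[0,0,0],"yaw":0}]' 0.5; python3 rail.py | grep -A3 yellow; python3 - <<'E'
from sg import *
tops(20,32,155,170,(550,650),(-300,-150))
E
```

```text
clock: 18.38
eef_pos: [595.4, -215.4, 82.9]
tool_rot: [3.141, -0.0, 1.649]
force: [-3.0, 1.5, 8.2]
width: 35.5
gripper_force: 61.7
clock: 18.88
eef_pos: [595.2, -215.3, 81.4]
tool_rot: [-3.141, -0.0, 1.649]
force: [0.1, -0.1, 0.6]
width: 63.9
gripper_force: 0.0
yellow
blue
wrist 3341 rect [ 588.9 -118.3] [36.2  6.2] 4.7 yaw(fit) -1.501 z 162.5
side 115 rect [587.5 -80.8] [40.5 87.7] 6.7 yaw(fit) -0.097 z 160.0
wrist 20836 rect [ 595.4 -201.4] [36.  75.1] 4.3 yaw(fit) 0.066 z 162.6
side 133 rect [ 596.  -220.5] [ 38.6 100.1] 4.8 yaw(fit) -0.137 z 159.9
scene 291 rect [ 596.3 -215.2] [ 39.6 100.2] 2.5 yaw(fit) -0.01 z 162.6
```

Seated: the top is at 162.6, as on the blue sign. I'll withdraw straight up and then check.

```bash
python3 -m handwheel '[{"delta_pos":[0,0,1],"yaw":0},{"delta_pos":[0,0,2],"yaw":0},{"delta_pos":[0,0,3],"yaw":0},{"delta_pos":[0,0,4],"yaw":0},{"delta_pos":[0,0,4],"yaw":0},{"delta_pos":[0,-1,4],"yaw":0},{"delta_pos":[-1,-3,2],"yaw":0},{"delta_pos":[-1,-3,0],"yaw":0},{"delta_pos":[0,0,0],"yaw":0},{"delta_pos":[0,0,0],"yaw":0}]'; python3 sel.py side scene; python3 - <<'E'
from sg import *
tops(20,32,155,170,(550,650),(-300,-150));tops(105,125,150,170,(520,650),(-150,-20))
p=shot('side');q=shot('scene');w=shot('wrist')
im=np.vstack([cv2.resize(q['color'][150:300,190:440],(560,290),interpolation=3),np.hstack([cv2.resize(p['color'][130:260,265:405],(280,290),interpolation=3),cv2.resize(w['color'][0:400,120:520],(280,290))])]);cv2.imwrite('pics/v9.png',im[:,:,::-1])
E
```

```text
clock: 20.32
eef_pos: [573.8, -288.2, 283.0]
tool_rot: [3.141, 0.002, 1.644]
force: [0.9, 0.2, -0.2]
width: 64.0
gripper_force: 0.0
side 116 line deg -21.47053 white 12 [14.9 -7.  45.7] -24.995122658813376
scene 162 line deg -16.952658 white 10 [ 28.3 -10.6  44.6] -20.44231275410359
wrist 5413 rect [ 596.1 -214.8] [37.2 99.1] 4.4 yaw(fit) 0.089 z 162.6
side 199 rect [ 594.8 -216.9] [ 40.3 106. ] 7.2 yaw(fit) 0.031 z 160.1
scene 497 rect [ 595.8 -214.9] [ 40.2 100. ] 5.2 yaw(fit) 0.072 z 162.6
side 156 rect [586.4 -83.2] [42.6 84.1] 6.3 yaw(fit) 0.059 z 160.0
scene 405 rect [583.8 -81.9] [42.6 80. ] 4.4 yaw(fit) 0.105 z 162.4
```

View pics/v9.png

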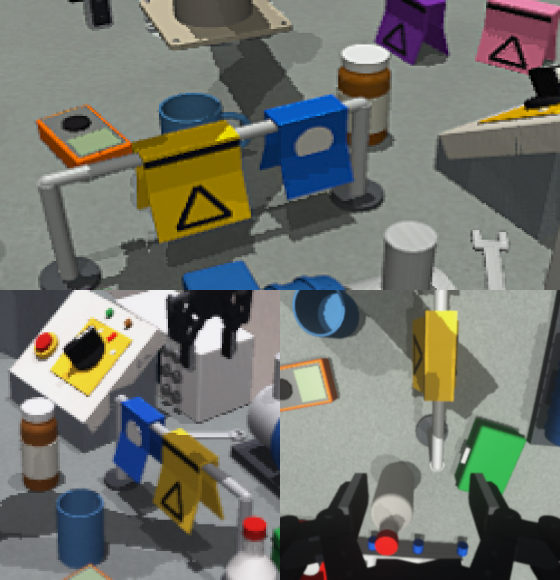

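The yellow sign hangs square on the bar, clear of the blue sign. The selector points at the red mark, and everything else is where it was.

```bash
python3 -c "
from cell import ctrl;print(ctrl.finish_job())"
```

```text
the job is handed in; nothing more can be done
None
```

The selector is clicked in at the red mark with the emergency stop untouched, and the yellow sign hangs square and free on the rail beside the blue one; I handed the job in at about 20 s of robot time, and no verdict came back.

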